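# Dock the counter from under the case

## Task

The hand-held counter is lying under the black instrument case that carries the jar. Take it by its free end and slide it out level through the gap in the case holder, without lifting the case or jar off or toppling them, so that the case settles flat on the bench in its holder with the jar still standing on it. Let the counter lie on the bench, take it again round its middle and lay it face up, flat in the charging dock, either way round, leaving the other things on the bench where they are.

Things in the scene. Friction and masses are not known exactly. Their poses are not given: they have to be found in the camera images.
- counter_mid (a point): Centre, half-way up (8 mm), of the hand-held counter: flat, light body, yellow keypad panel; 146 mm long (its y) x 45 wide (x) x 16 thick (18 at keys), 110 g. Starts face up on the bench, lengthwise along the holder's x (to 0.04 rad), rear half under the case, front end 55 to 65 past the lips. Ends rounded; grip across the 45.
- holder: Two grey brackets screwed to the bench, 32 mm high. Origin at bench level, midway, at the lips' inner faces; x runs from the lips under the case, z up. Lips (x -5 to 0) leave a gap y -26 to 26: the counter passes, the case is held back. Cheeks at y 40 to 44 each side to x 75, feet 4 thick to y +-70. Pull along -x; counter is clear once its centre passes x = -80; bench free to x = -200.
- case_mid (a point): Centre (23 mm above its underside) of the closed black instrument case, 112 mm long, 74 wide, 46 high, 180 g, its length (own y) along the holder's x. At the start it lies on the counter (underside 16 above the bench), its front face 2 to 6 from the lips; once the counter is out it drops to the bench, tipping back up to 17 degrees on the way. z up.
- jar_mid (a point): Centre (30 mm above its underside) of the pale blue jar with white cap, 51 diameter, 61 high, about 80 g, standing on the case. z axis up.
- dock: Black charging dock screwed down, 68 x 174 mm. Origin at bench level at its centre, y along its length, z up. Floor 8 above the bench. U-shaped cups take the counter's ends: inner faces at y +-80 and x +-28, tops 20 above the bench. Between them (|y| under 41) no walls and a floor only 36 wide, so fingers holding the counter's middle pass down beside it.
- tape_measure: Yellow tape measure, 66 x 74 x 36, lying between the work places; origin under its centre. Leave it.
- mug: White mug, 82 x 114 x 91, upright at the far side; origin at its underside. Leave it.
- pliers: Red pliers, 60 x 187 x 14, lying to the right; origin under the centre, length along y. Leave them.
- screwdriver: Blue screwdriver, 172 long, 28 thick, lying to the left; origin under the centre, length along y. Leave it.
There are look-alikes about, which are no part of the job. What is shaped like the part that bears case_mid but pink or turquoise is not meant.

How it is judged:
On the way:
1. the counter lies flat and let go on the bench, clear of the holder, with the case flat on the bench in its holder and the jar standing on it (x of counter_mid in the frame of holder below -0.075 m and height (world z) of counter_mid below 0.012 m and contact force between the fingers and counter below 0.1 N and height (world z) of case_mid below 0.027 m and angle between case_mid's own z axis and vertical below 0.08 rad and x of case_mid in the frame of holder between 0.035 and 0.105 m and y of case_mid in the frame of holder between -0.02 and 0.02 m and angle between jar_mid's own z axis and vertical below 0.1 rad and horizontal distance between jar_mid and case_mid below 0.045 m and height (world z) of jar_mid between 0.07 and 0.083 m), for 0.2 s.
At the end, for the whole second after the job is handed in: Counter flat and face up on the dock floor, either way round (centre within 9 mm across, 11 mm along, 4 degrees); case flat on the bench in its holder (within 20 mm sideways, centre 35 to 105 mm behind the lips), jar upright on it, within 45 mm of its centre (x of counter_mid in the frame of dock between -0.009 and 0.009 m and y of counter_mid in the frame of dock between -0.011 and 0.011 m and height (world z) of counter_mid between 0.013 and 0.02 m and angle between counter_mid's own z axis and vertical below 0.07 rad and angle between the y axis of counter_mid and the y axis of dock, either way round below 0.15 rad and height (world z) of case_mid below 0.027 m and angle between case_mid's own z axis and vertical below 0.08 rad and x of case_mid in the frame of holder between 0.035 and 0.105 m and y of case_mid in the frame of holder between -0.02 and 0.02 m and angle between jar_mid's own z axis and vertical below 0.1 rad and horizontal distance between jar_mid and case_mid below 0.045 m and height (world z) of jar_mid between 0.07 and 0.083 m); the robot touches nothing.
It fails at once if the jar topples (tilts more than 35 degrees) (angle between jar_mid's own z axis and vertical above 0.6 rad).
It fails at once if the case or jar is lifted (more than 20 mm above its start) (height (world z) of case_mid above 0.06 m or height (world z) of jar_mid above 0.114 m).
It fails at once if the tape measure, mug, pliers or screwdriver is moved by more than 30 mm (distance of any of tape_measure, mug, pliers, screwdriver from where it was at the start of the episode above 0.03 m).
It also fails if it takes over 59 s, if anything falls off the work surface, if the arm or the gripper's body presses on something with over 40 N, if the wrist force passes 120 N, or if a joint passes its speed limit or range.

## Robot

A 6-joint arm with a two-finger parallel gripper is mounted at the origin on the work surface; the furniture and walls round the work are solid. World frame = base frame: x ahead of the robot, y to its left, z up, the work surface at z = 0. Lengths are in m, angles in rad, forces in N, time in s.
With the tool pointing down it reaches from about 0.35 to 0.975 m from the base axis. Payload 4.9 kg.
Tool frame: the origin (TCP) lies at the very end of the fingers, on their centre line; the grasp point (between the pads) lies 19 mm behind it; z points along the fingers, y is the line along which they close (so a half turn about z gives the same grasp; the last joint's range is limited). The gripper opens to 85 mm and grips with 20 to 120 N. Pads are 22 mm wide; open, the fingers measure 114 mm over their backs; the gripper's body (76 mm by 85 mm) begins 54 mm behind the grasp point. The pads swing forward as they close: fully open they stand 13 mm farther back than shut.
Start: joints at [0.994, 0.053, 1.613, -0, 1.476, -0.119], TCP at [0.276, 0.561, 0.231] pointing down, gripper open.
Joint ranges: [-3.01, 3.01], [-1.01, 2.22], [0.06, 2.58], [-1.02, 4.17], [0.09, 2.62], [-3.14, 3.14]. Speed limits (rad/s): [2.57, 2.57, 3.14, 3.14, 3.14, 3.14].

## Interface

Orientations are given as a rotation vector (axis times angle).
In Python, from station import ctrl gives the robot as it stands.
- The arm moves only by the tool jog_arm, never from a script. Its argument "plan" is a list of rows, each a list of 7 numbers: the shift along the tool's x, y, z in units of 0.02 m (1.0 is 0.02 m), then the turn, a rotation vector about the tool's x, y, z in units of 45 degrees (1.0 is 45 degrees), then the opening, from -1 (shut) to 1 (fully open). A call has 1 to 8 rows; each row shifts and turns the commanded pose from where the row before left it, along the tool's axes as they then stand; what a row does not reach is not made up. A row lasts 1/10 s, in which the tool goes at most 50 mm and 8.59 degrees, less where a joint would pass 70% of its speed; a pose out of reach is approached as far as the arm can. A call with a number of a shift or a turn outside -1 to 1 is refused whole. A call with a gripper value outside its range is refused whole. The fingers move at their own pace and stop on an object; "grip_force" is the grip in N (left out, the last holds). Time passes only in rows, so rows that do not move let the fingers close. It gives the time, the measured TCP pose, the force, the opening and the grip force at its end, in the units of the state.
- ctrl.get_obs(): the state, without advancing time (a new reading comes with each control period).
- ctrl.get_image(name): name is "side" or "top"; returns (picture, depth): 480x640x3 uint8, red, green, blue; 480x640 float32, m along the optical axis (not along the pixel's ray), 0 where there is no reading.
- ctrl.camera_info(name): a dict with "camera_matrix" (3x3 intrinsics, pixels), "rvec" (rotation vector, rad) and "tvec" (3), from world to camera coordinates, as OpenCV has them. Camera axes: x right, y down, z forward; pixel columns grow to the right and rows downward; lengths in m; the calibration is good to about 2 mm. A picture is of the moment at which its call begins. camera_info takes no time and is no camera call.
- ctrl.finish_job(): hands the job in; it is judged then, once.
The state is a dict: "t": time; "q": joint angles; "dq": joint speeds; "effort": joint torques, N m; "tool_pos": TCP position; "tool_rot": TCP orientation; "contact_force": force on the tool from outside, world axes, zero at the start; "wrist_torque": the same for the moment, N m; "opening": finger opening in m; "grip_force": force on a finger pad.
Only numpy, scipy, OpenCV 4.12 (cv2) and the standard library are available. Lean on these libraries where they do the work, as an engineer would, in place of code of your own. Each camera call takes 0.05 s, during which the arm holds its last target. There are 200 camera calls.

## Working session

There is one attempt and no reset: what is moved stays moved. The work goes in short steps, Python scripts to look and compute and a tool call to move; the robot and the scene stay as the last step left them, time stands still between calls to the robot, and variables do not carry over. Pictures are saved under pics/ and viewed, at most 10 in all, crops included, and the job is handed in when it is done.

Besides the shell and the picture viewer there is one more tool, called after "Call:" as name([rows], argument=value, ...), one row to a line, values as JSON. jog_arm: Moves the arm, as the interface text tells. Shifts and turns lie within -1 to 1; 1 stands for 0.02 m of shift or 45 degrees of turn. Its arguments: {"type":"object","properties":{"plan":{"type":"array"},"grip_force":{"type":"number"}},"required":["plan"]}

```bash
mkdir -p pics; ls; cat > h.py <<'E'
import numpy as np,cv2
from station import ctrl
def cam(n):
    i=ctrl.camera_info(n);return np.array(i["camera_matrix"]),cv2.Rodrigues(np.array(i["rvec"],float))[0],np.array(i["tvec"],float).ravel()
def ray(n,px,z):
    K,R,t=cam(n);c=-R.T@t
    d=(np.c_[np.atleast_2d(px),np.ones(len(np.atleast_2d(px)))]@np.linalg.inv(K).T)@R
    return c+d*((z-c[2])/d[:,2])[:,None]
def cloud(n,depth):
    K,R,t=cam(n);v,u=np.mgrid[:480,:640];p=np.stack([u,v,np.ones_like(u)],-1)@np.linalg.inv(K).T*depth[...,None]
    return (p-t)@R
E
python3 - <<'E'
from h import *
for n in("top","side"):
    im,d=ctrl.get_image(n);np.savez(f"{n}0.npz",im=im,d=d);cv2.imwrite(f"pics/{n}0.png",im[...,::-1])
    K,R,t=cam(n);print(n,K[0,0],-R.T@t,R[2])
o=ctrl.get_obs();print(o["t"],o["tool_pos"],o["tool_rot"],o["opening"])
E
```

```text
pics
top 573.8998057223304 [0.3097885  0.00839428 1.50191134] [ 0.12175956 -0.00479705 -0.99254803]
side 498.0048568600667 [ 0.19215669 -0.97398896  0.93556716] [ 0.20461465  0.74333362 -0.63685789]
0.1 [0.27592975 0.56016582 0.23021473] [-7.12756995e-01 -3.05898642e+00  2.66566577e-03] 0.08558633094328419
```

View pics/top0.png

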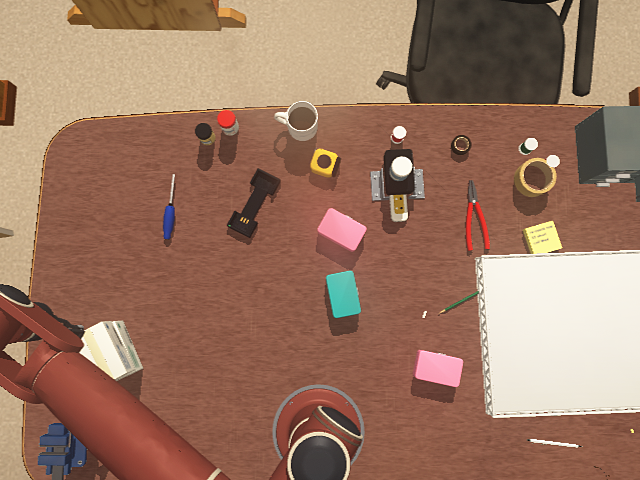

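View pics/side0.png

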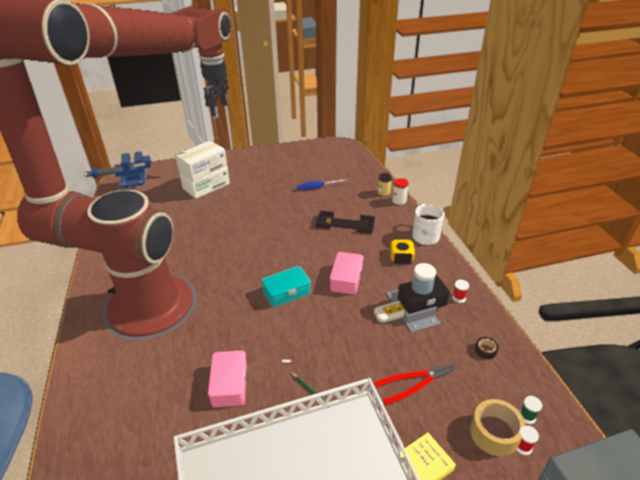

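The top view shows the black case with the jar at (399,172), the counter's free end at (400,210), the holder's feet at (377,186) and (419,184), and the dock at (254,203). The case candidates are black (399,172), pink (342,229), pink (438,368) and turquoise (343,294). Only the black one fits, because it sits in the brackets, carries the jar and has the counter under it. I'll confirm that with a crop and measure.

```bash
python3 - <<'E'
from h import *
f=np.load("top0.npz");im,d=f["im"],f["d"];hsv=cv2.cvtColor(im,cv2.COLOR_RGB2HSV);P=cloud("top",d)
c=im[130:240,350:450];e=im[150:250,215:295]
cv2.imwrite("pics/crop.png",np.hstack([cv2.resize(c,(500,550),interpolation=2),cv2.resize(e[:, :],(300,375),interpolation=2) if 0 else cv2.copyMakeBorder(cv2.resize(e,(300,375)),0,175,0,0,0)])[...,::-1])
def win(x0,y0,x1,y1):
    m=np.zeros((480,640),bool);m[y0:y1,x0:x1]=1;return m
z=P[...,2]
S=hsv[...,1];V=hsv[...,2]
def rep(n,m,h):
    m=cv2.morphologyEx(m.astype(np.uint8),cv2.MORPH_OPEN,np.ones((2,2)));k,l,st,_=cv2.connectedComponentsWithStats(m);i=1+np.argmax(st[1:,4]);
    v,u=np.nonzero(l==i);w=ray("top",np.c_[u,v],h)[:,:2].astype(np.float32);r=cv2.minAreaRect(w);b=cv2.boxPoints(r)
    print(n,len(u),"ctr",np.round(r[0],4),"size",np.round(r[1],4),"ang",round(r[2],2),"z",np.round(np.median(z[l==i]),4),"px",u.min(),u.max(),v.min(),v.max());return w
rep("dock",(V<75)&win(222,160,290,245),.02)
rep("case",(V<60)&win(375,140,425,200),.062)
for n,w in(("feetL",(365,165,384,205)),("feetR",(414,165,430,205))): rep(n,(S<70)&(V>80)&win(*w),.004)
rep("counter",(((S<90)&(V>120))|((hsv[...,0]>18)&(hsv[...,0]<35)&(S>100)&(V>120)))&win(385,192,414,230),.016)
rep("jar",(S<60)&(V>150)&win(385,150,415,183),.123)
print("bench z",np.median(z[240:280,240:300]))
E
```

```text
dock 1308 ctr [0.5774 0.1775] size [0.0714 0.1734] ang 64.1 z 0.0076 px 229 280 170 238
case 789 ctr [ 0.6578 -0.1963] size [0.1172 0.0735] ang 3.14 z 0.0604 px 385 414 150 195
feetL 372 ctr [ 0.6366 -0.1478] size [0.086  0.0342] ang 4.67 z 0.004 px 371 384 169 201
feetR 280 ctr [ 0.6404 -0.2588] size [0.0787 0.0267] ang 1.04 z 0.0027 px 415 425 170 199
counter 408 ctr [ 0.5711 -0.2032] size [0.0692 0.0446] ang 1.04 z 0.0146 px 391 408 196 222
jar 319 ctr [ 0.656  -0.1953] size [0.0481 0.0468] ang 0.09 z 0.1213 px 393 412 158 177
bench z -0.0011610318891277422
```

View pics/crop.png

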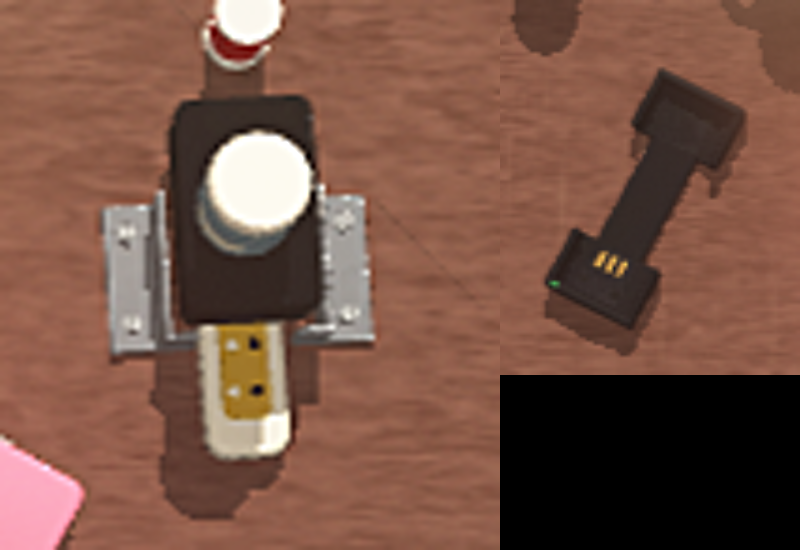

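The crop confirms it: the black case sits in the grey brackets with the jar on top and the counter's yellow panel sticking out, and the dock with its contacts is on the right. Next I'll work out the frames and the approach.

```bash
cat >> h.py <<'E'
from scipy.spatial.transform import Rotation as Ro
def go(x,y,z,hy):
    """units to target: tool y heading hy deg, tool down"""
    o=ctrl.get_obs();R=Ro.from_rotvec(o["tool_rot"]);h=np.radians(hy)
    Y=np.array([np.cos(h),np.sin(h),0]);Z=np.array([0,0,-1.]);X=np.cross(Y,Z);T=Ro.from_matrix(np.c_[X,Y,Z])
    dw=np.array([x,y,z])-o["tool_pos"]
    print("t",round(o["t"],2),"pos",np.round(o["tool_pos"],4),"turn units",np.round((R.inv()*T).as_rotvec()/(np.pi/4),3),"shift now-axes",np.round(R.inv().apply(dw)/.02,2),"target-axes",np.round(T.inv().apply(dw)/.02,2),"F",np.round(o["contact_force"],1),"open",round(o["opening"],4),"grip",round(o["grip_force"],1))
E
python3 - <<'E'
from h import *
px=np.array([[371.4,200.4],[424.8,198.4]])
w=ray("top",px,.004);print(w)
v=w[0]-w[1];print("holder yaw",np.degrees(np.arctan2(-v[0],v[1])),"front mid",w.mean(0))
e=np.array([[350+42.5,130+91],[350+57,130+91]]);print("counter front sides",ray("top",e-[[0,2],[0,2]],.012))
c=ray("top",[[400-.3,221.5],[398.5,195]],.012);print("counter axis pts",c)
go(.518,-.203,.15,93)
E
```

```text
[[ 0.59492923 -0.13030558  0.004     ]
 [ 0.60289212 -0.27212377  0.004     ]]
holder yaw 3.213704739643204 front mid [ 0.59891067 -0.20121468  0.004     ]
counter front sides [[ 0.54476475 -0.18535314  0.012     ]
 [ 0.54544704 -0.22349728  0.012     ]]
counter axis pts [[ 0.53845945 -0.20429305  0.012     ]
 [ 0.60919339 -0.20110878  0.012     ]]
t 0.1 pos [0.2759 0.5602 0.2302] turn units [-0.002 -0.001 -0.65 ] shift now-axes [-27.72 -28.87   4.06] target-axes [-10.09 -38.74   4.01] F [-0.2  0.6 -0.3] open 0.0856 grip 0.0
```

Call:
jog_arm([
  [-0.5, -0.9, 0, 0, 0, -0.16, 1],
  [-0.5, -0.9, 0, 0, 0, -0.16, 1],
  [-0.4, -1, 0, 0, 0, -0.16, 1],
  [-0.3, -1, 0, 0, 0, -0.16, 1],
  [-0.2, -1, 0.1, 0, 0, 0, 1],
  [-0.2, -1, 0.1, 0, 0, 0, 1],
  [-0.2, -1, 0.1, 0, 0, 0, 1],
  [-0.2, -1, 0.1, 0, 0, 0, 1],
])

```text
t: 0.9
tool_pos: [0.3083, 0.3979, 0.2226]
tool_rot: [0.071, -3.14, 0.001]
contact_force: [1.1, 0.1, 0.2]
opening: 0.0852
grip_force: 0.0
```

Call:
jog_arm([
  [-0.2, -1, 0, 0, 0, 0, 1],
  [-0.2, -1, 0, 0, 0, 0, 1],
  [-0.2, -1, 0, 0, 0, 0, 1],
  [-0.2, -1, 0, 0, 0, 0, 1],
  [-0.2, -1, 0, 0, 0, 0, 1],
  [-0.2, -1, 0, 0, 0, 0, 1],
  [-0.2, -1, 0, 0, 0, 0, 1],
  [-0.2, -1, 0, 0, 0, 0, 1],
])

```text
t: 1.7
tool_pos: [0.3474, 0.2396, 0.2228]
tool_rot: [0.071, -3.14, 0.0]
contact_force: [0.8, -0.1, -0.6]
opening: 0.0854
grip_force: 0.0
```

Call:
jog_arm([
  [-0.2, -1, 0, 0, 0, 0, 1],
  [-0.2, -1, 0, 0, 0, 0, 1],
  [-0.2, -1, 0, 0, 0, 0, 1],
  [-0.2, -1, 0, 0, 0, 0, 1],
  [-0.2, -1, 0, 0, 0, 0, 1],
  [-0.2, -1, 0, 0, 0, 0, 1],
  [-0.2, -1, 0, 0, 0, 0, 1],
  [-0.2, -1, 0, 0, 0, 0, 1],
])

```text
t: 2.5
tool_pos: [0.3866, 0.0813, 0.2228]
tool_rot: [0.07, -3.14, 0.0]
contact_force: [0.4, 0.8, -0.2]
opening: 0.0851
grip_force: 0.0
```

```bash
python3 -c "
from h import *
go(.555,-.203,.15,92.6)"
```

```text
t 2.5 pos [0.3866 0.0813 0.2228] turn units [ 0.    -0.001 -0.001] shift now-axes [ -7.78 -14.58   3.64] target-axes [ -7.77 -14.58   3.64] F [ 0.4  0.8 -0.2] open 0.0851 grip 0.0
```

Call:
jog_arm([
  [-0.5, -1, 0.2, 0, 0, 0, 1],
  [-0.5, -1, 0.2, 0, 0, 0, 1],
  [-0.5, -1, 0.2, 0, 0, 0, 1],
  [-0.5, -1, 0.2, 0, 0, 0, 1],
  [-0.5, -1, 0.2, 0, 0, 0, 1],
  [-0.5, -1, 0.2, 0, 0, 0, 1],
  [-0.5, -1, 0.2, 0, 0, 0, 1],
  [-0.5, -1, 0.2, 0, 0, 0, 1],
])

```text
t: 3.3
tool_pos: [0.4739, -0.0749, 0.1906]
tool_rot: [0.07, -3.14, -0.001]
contact_force: [0.6, 0.7, 0.3]
opening: 0.0857
grip_force: 0.0
```

Call:
jog_arm([
  [-0.5, -1, 0.3, 0, 0, 0, 1],
  [-0.5, -1, 0.3, 0, 0, 0, 1],
  [-0.5, -1, 0.3, 0, 0, 0, 1],
  [-0.5, -1, 0.3, 0, 0, 0, 1],
  [-0.5, -1, 0.3, 0, 0, 0, 1],
  [-0.5, -1, 0.3, 0, 0, 0, 1],
  [-0.5, -0.6, 0.2, 0, 0, 0, 1],
  [-0.3, 0, 0, 0, 0, 0, 1],
])

```text
t: 4.1
tool_pos: [0.5555, -0.2035, 0.1499]
tool_rot: [0.068, -3.139, -0.001]
contact_force: [0.3, 0.4, 0.5]
opening: 0.0855
grip_force: 0.0
```

```bash
python3 -c "
from h import *
go(.555,-.203,.001,92.6)
im,d=ctrl.get_image('side');cv2.imwrite('pics/s1.png',cv2.resize(im[200:350,320:520],(800,600),interpolation=2)[...,::-1])"
```

```text
t 4.1 pos [ 0.5555 -0.2035  0.1499] turn units [ 0.001 -0.003 -0.003] shift now-axes [0.01 0.02 7.44] target-axes [0.02 0.02 7.44] F [0.3 0.4 0.5] open 0.0855 grip 0.0
```

View pics/s1.png

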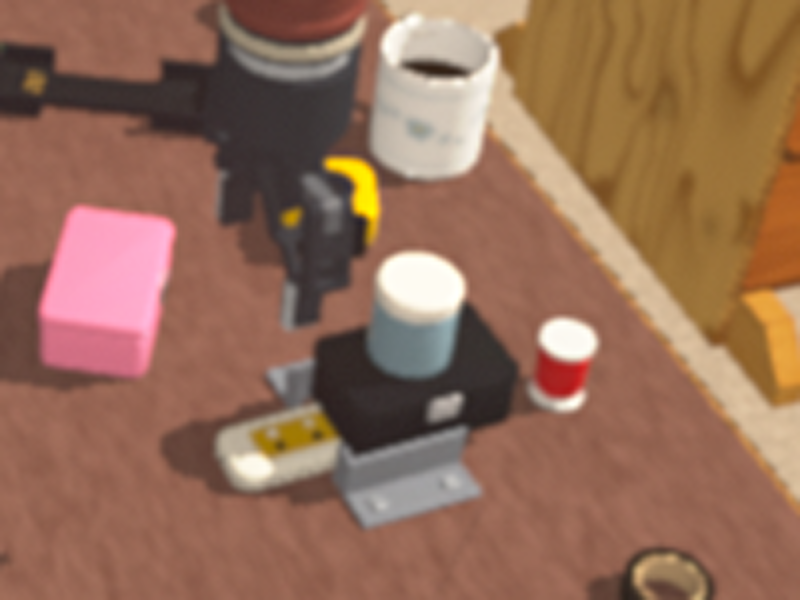

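The crop shows the gripper above the counter's free end (crop 230-330, 440), clear of the case and jar. I'll go down now.

Call:
jog_arm([
  [0, 0, 1, 0, 0, 0, 1],
  [0, 0, 1, 0, 0, 0, 1],
  [0, 0, 1, 0, 0, 0, 1],
  [0, 0, 1, 0, 0, 0, 1],
  [0, 0, 1, 0, 0, 0, 1],
  [0, 0, 1, 0, 0, 0, 1],
  [0, 0, 0.8, 0, 0, 0, 1],
  [0, 0, 0.4, 0, 0, 0, 1],
])

```text
t: 4.95
tool_pos: [0.5547, -0.2014, 0.0057]
tool_rot: [0.071, -3.139, -0.002]
contact_force: [-0.3, 0.8, -0.7]
opening: 0.0853
grip_force: 0.0
```

Call:
jog_arm([
  [0, 0, 0.1, 0, 0, 0, 0.4],
  [0, 0, 0, 0, 0, 0, 0.3],
  [0, 0, 0, 0, 0, 0, 0.2],
  [0, 0, 0, 0, 0, 0, 0.1],
  [0, 0, 0, 0, 0, 0, 0],
  [0, 0, 0, 0, 0, 0, -0.2],
  [0, 0, 0, 0, 0, 0, -0.4],
  [0, 0, 0, 0, 0, 0, -0.4],
], grip_force=30)

```text
t: 5.75
tool_pos: [0.5565, -0.2032, 0.0066]
tool_rot: [-0.071, 3.139, -0.002]
contact_force: [-2.4, -1.1, 6.1]
opening: 0.0414
grip_force: 30.6
```

```bash
python3 -c "
from h import *
go(.555,-.203,.001,92.6)"
```

```text
t 5.75 pos [ 0.5565 -0.2032  0.0066] turn units [-0.002  0.002 -0.001] shift now-axes [0.07 0.01 0.28] target-axes [0.07 0.01 0.28] F [-2.4 -1.1  6.1] open 0.0414 grip 30.6
```

Call:
jog_arm([
  [0, 0, 0, 0, 0, 0, 0.4],
  [0, 0, 0, 0, 0, 0, 0.4],
  [0, 0, 0.1, 0, 0, 0, 0.4],
  [0, 0, 0.1, 0, 0, 0, 0.4],
  [0, 0, 0, 0, 0, 0, 0.4],
])

```text
t: 6.25
tool_pos: [0.5552, -0.2023, 0.0005]
tool_rot: [0.07, -3.14, -0.001]
contact_force: [0.3, -0.6, -0.2]
opening: 0.0598
grip_force: 0.0
```

```bash
python3 -c "
from h import *
go(.555,-.203,.001,92.6)
im,d=ctrl.get_image('side');cv2.imwrite('pics/s2.png',cv2.resize(im[260:335,360:460],(800,600),interpolation=2)[...,::-1])"
```

```text
t 6.25 pos [ 5.552e-01 -2.023e-01  5.000e-04] turn units [ 0.001 -0.001 -0.001] shift now-axes [ 0.01 -0.04 -0.02] target-axes [ 0.01 -0.04 -0.02] F [ 0.3 -0.6 -0.2] open 0.0598 grip 0.0
```

View pics/s2.png

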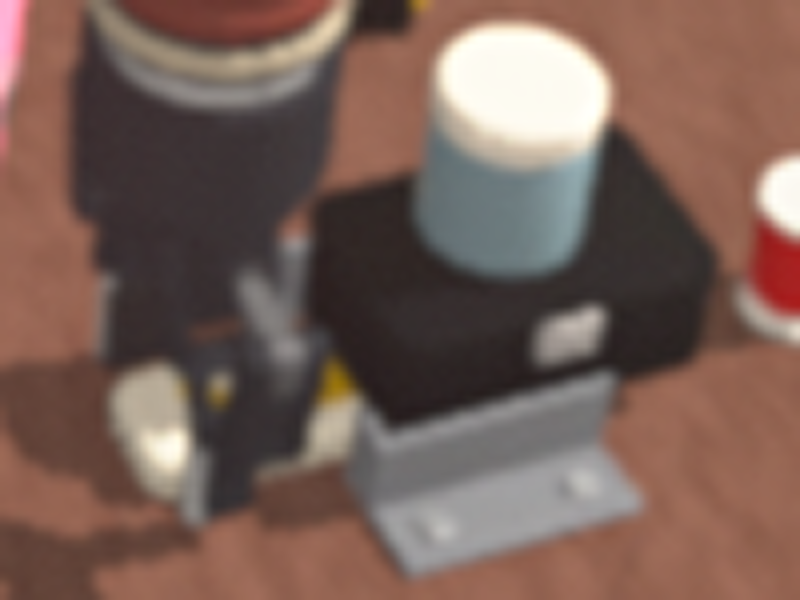

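The finger (crop 215,430) stands beside the counter's free end, and the case and jar are undisturbed. Closing again, this time lower.

Call:
jog_arm([
  [0, 0, 0, 0, 0, 0, 0.2],
  [0, 0, 0, 0, 0, 0, 0.1],
  [0, 0, 0, 0, 0, 0, 0],
  [0, 0, 0, 0, 0, 0, -0.2],
  [0, 0, 0, 0, 0, 0, -0.2],
], grip_force=30)

```text
t: 6.8
tool_pos: [0.5558, -0.2028, 0.0017]
tool_rot: [-0.071, 3.141, -0.001]
contact_force: [-0.4, 0.2, 2.9]
opening: 0.0421
grip_force: 30.8
```

Call:
jog_arm([
  [0.05, 0, 0, 0, 0, 0, -0.3],
  [0.1, 0, 0, 0, 0, 0, -0.3],
  [0.15, 0, 0, 0, 0, 0, -0.3],
  [0.15, 0, 0, 0, 0, 0, -0.3],
  [0.15, 0, 0, 0, 0, 0, -0.3],
  [0.15, 0, 0, 0, 0, 0, -0.3],
  [0.15, 0, 0, 0, 0, 0, -0.3],
  [0.1, 0, 0, 0, 0, 0, -0.3],
])

```text
t: 7.6
tool_pos: [0.536, -0.2036, 0.0017]
tool_rot: [-0.07, 3.139, -0.001]
contact_force: [5.4, 0.3, 0.8]
opening: 0.0421
grip_force: 30.6
```

```bash
python3 -c "
from h import *
go(.535,-.203,.001,92.6)
im,d=ctrl.get_image('side');cv2.imwrite('pics/s3.png',cv2.resize(im[250:340,350:470],(800,600),interpolation=2)[...,::-1])"
```

```text
t 7.6 pos [ 0.536  -0.2036  0.0017] turn units [-0.     0.002 -0.001] shift now-axes [0.05 0.03 0.03] target-axes [0.05 0.03 0.03] F [5.4 0.3 0.8] open 0.0421 grip 30.6
```

View pics/s3.png

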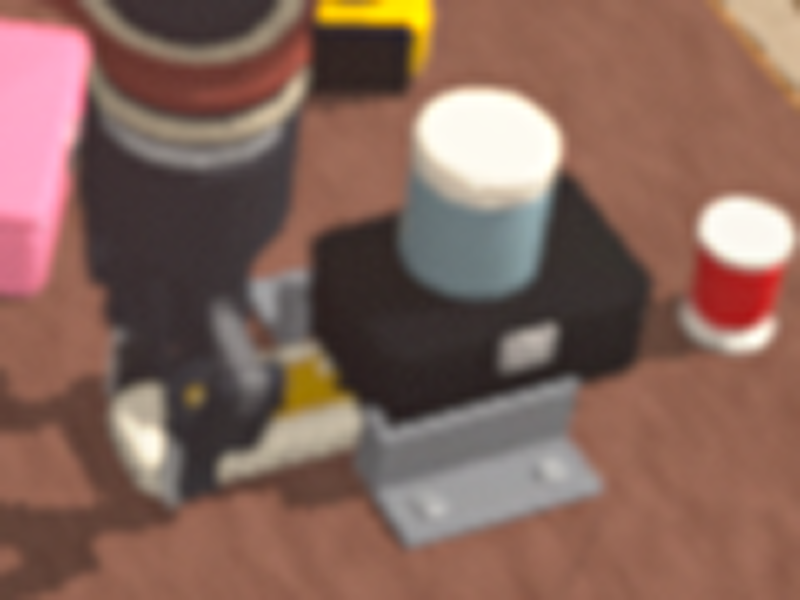

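The counter is sliding out (its end is at crop (140,430)), and the case is level with the jar standing. I'll keep pulling.

Call:
jog_arm([
  [0.1, 0, 0, 0, 0, 0, -0.3],
  [0.15, 0, 0, 0, 0, 0, -0.3],
  [0.15, 0, 0, 0, 0, 0, -0.3],
  [0.15, 0, 0, 0, 0, 0, -0.3],
  [0.15, 0, 0, 0, 0, 0, -0.3],
  [0.15, 0, 0, 0, 0, 0, -0.3],
  [0.15, 0, 0, 0, 0, 0, -0.3],
  [0.1, 0, 0, 0, 0, 0, -0.3],
])

```text
t: 8.45
tool_pos: [0.5145, -0.2046, 0.0017]
tool_rot: [-0.07, 3.139, -0.001]
contact_force: [6.1, 0.1, -0.5]
opening: 0.0423
grip_force: 30.5
```

Call:
jog_arm([
  [0.1, 0, 0, 0, 0, 0, -0.3],
  [0.15, 0, 0, 0, 0, 0, -0.3],
  [0.15, 0, 0, 0, 0, 0, -0.3],
  [0.15, 0, 0, 0, 0, 0, -0.3],
  [0.15, 0, 0, 0, 0, 0, -0.3],
  [0.15, 0, 0, 0, 0, 0, -0.3],
  [0.1, 0, 0, 0, 0, 0, -0.3],
  [0.1, 0, 0, 0, 0, 0, -0.3],
])

```text
t: 9.25
tool_pos: [0.4929, -0.2056, 0.0016]
tool_rot: [-0.07, 3.14, -0.001]
contact_force: [3.5, -0.2, 4.0]
opening: 0.042
grip_force: 31.0
```

Call:
jog_arm([
  [0.1, 0, 0, 0, 0, 0, -0.3],
  [0.1, 0, 0, 0, 0, 0, -0.3],
  [0.1, 0, 0, 0, 0, 0, -0.3],
  [0.1, 0, 0, 0, 0, 0, -0.3],
  [0.1, 0, 0, 0, 0, 0, -0.3],
  [0.1, 0, 0, 0, 0, 0, -0.3],
  [0.1, 0, 0, 0, 0, 0, -0.3],
  [0.1, 0, 0, 0, 0, 0, -0.3],
])

```text
t: 10.05
tool_pos: [0.477, -0.2063, 0.0016]
tool_rot: [-0.07, 3.14, -0.0]
contact_force: [4.2, -0.1, 5.0]
opening: 0.0419
grip_force: 31.1
```

Call:
jog_arm([
  [0.1, 0, 0, 0, 0, 0, -0.3],
  [0.15, 0, 0, 0, 0, 0, -0.3],
  [0.15, 0, 0, 0, 0, 0, -0.3],
  [0.2, 0, 0, 0, 0, 0, -0.3],
  [0.2, 0, 0, 0, 0, 0, -0.3],
  [0.2, 0, 0, 0, 0, 0, -0.3],
  [0.15, 0, 0, 0, 0, 0, -0.3],
  [0.1, 0, 0, 0, 0, 0, -0.3],
])

```text
t: 10.85
tool_pos: [0.4519, -0.2074, 0.0016]
tool_rot: [-0.07, 3.14, -0.0]
contact_force: [4.3, 0.0, 5.4]
opening: 0.0422
grip_force: 31.2
```

```bash
python3 -c "
from h import *
go(.435,-.209,.001,92.6)
im,d=ctrl.get_image('side');cv2.imwrite('pics/s4.png',cv2.resize(im[240:345,330:470],(800,600),interpolation=2)[...,::-1])"
```

```text
t 10.85 pos [ 0.4519 -0.2074  0.0016] turn units [-0.     0.001 -0.001] shift now-axes [ 0.85 -0.04  0.03] target-axes [ 0.85 -0.04  0.03] F [4.3 0.  5.4] open 0.0422 grip 31.2
```

View pics/s4.png

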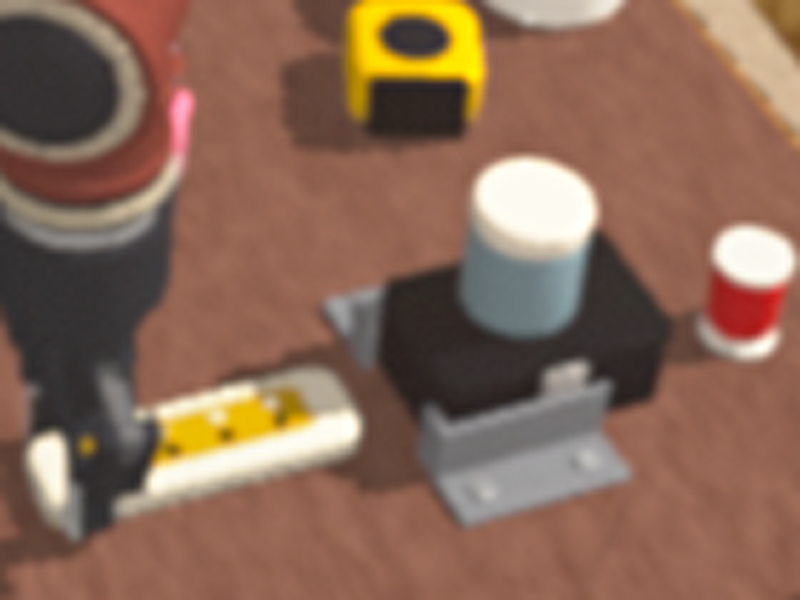

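The counter is fully out (crop 30-360, 440), and the case is flat in the holder with the jar standing. I'll release, rise and check from above.

Call:
jog_arm([
  [0, 0, 0, 0, 0, 0, 0.4],
  [0, 0, 0, 0, 0, 0, 0.5],
  [0, 0, 0, 0, 0, 0, 0.5],
  [0, 0, 0, 0, 0, 0, 0.5],
  [0, 0, -0.5, 0, 0, 0, 0.5],
  [0, 0, -1, 0, 0, 0, 0.5],
  [0, 0, -1, 0, 0, 0, 0.5],
  [0, 0, -0.5, 0, 0, 0, 0.5],
])

```text
t: 11.7
tool_pos: [0.4529, -0.208, 0.0639]
tool_rot: [-0.071, 3.138, -0.003]
contact_force: [-0.1, 0.1, 0.8]
opening: 0.0641
grip_force: 0.0
```

Call:
jog_arm([
  [1, 0, -0.5, 0, 0, 0, 0.5],
  [1, 0, 0, 0, 0, 0, 0.5],
  [1, 0, 0, 0, 0, 0, 0.5],
  [0.5, 0, 0, 0, 0, 0, 0.5],
])

```text
t: 12.1
tool_pos: [0.3806, -0.2102, 0.0712]
tool_rot: [0.07, -3.14, -0.0]
contact_force: [-0.1, 0.2, 0.1]
opening: 0.0635
grip_force: 0.0
```

```bash
python3 - <<'E'
from h import *
im,d=ctrl.get_image("top");np.savez("top1.npz",im=im,d=d);hsv=cv2.cvtColor(im,cv2.COLOR_RGB2HSV);H,S,V=hsv[...,0],hsv[...,1],hsv[...,2]
P=cloud("top",d)
e=im[150:250,215:295]
cv2.imwrite("pics/t1.png",np.hstack([cv2.resize(im[140:300,340:450],(412,600),interpolation=2),cv2.resize(e,(384,480)) if 0 else cv2.copyMakeBorder(cv2.resize(e,(384,480)),0,120,0,0,0)])[...,::-1])
def rep(n,m,w,h):
    q=np.zeros_like(m);q[w[1]:w[3],w[0]:w[2]]=m[w[1]:w[3],w[0]:w[2]]
    k,l,st,_=cv2.connectedComponentsWithStats(q.astype(np.uint8));i=1+np.argmax(st[1:,4]);v,u=np.nonzero(l==i)
    r=cv2.minAreaRect(ray("top",np.c_[u,v],h)[:,:2].astype(np.float32));print(n,len(u),np.round(r[0],4),np.round(r[1],4),round(r[2],2),np.round(np.median(P[l==i][:,2]),4),u.min(),u.max(),v.min(),v.max())
rep("counter",((S<90)&(V>120))|((H>18)&(H<35)&(S>100)&(V>100)),(380,203,425,270),.014)
rep("case",V<60,(375,140,425,205),.046)
rep("jar",(S<60)&(V>150),(385,150,415,190),.107)
m=(V<75)
for nm,w in(("cupA",(240,160,290,200)),("cupB",(222,205,262,245))): pass
rep("dock",m,(222,160,290,245),.02)
go(.508,-.206,.06,92.6)
E
```

```text
counter 782 [ 0.5099 -0.2019] [0.1398 0.045 ] 3.26 0.0151 390 408 206 259
case 787 [ 0.6572 -0.1941] [0.1167 0.0757] 3.72 0.044 383 413 152 196
jar 316 [ 0.6574 -0.1915] [0.0476 0.0486] 46.05 0.1055 390 410 159 178
dock 1323 [0.58   0.1802] [0.0715 0.1734] 64.1 0.0083 227 279 169 237
t 12.15 pos [ 0.38   -0.2101  0.0709] turn units [ 0.001 -0.002 -0.002] shift now-axes [-6.4  -0.08  0.54] target-axes [-6.4  -0.09  0.55] F [ 0.7 -0.1 -0.5] open 0.0637 grip 0.0
```

View pics/t1.png

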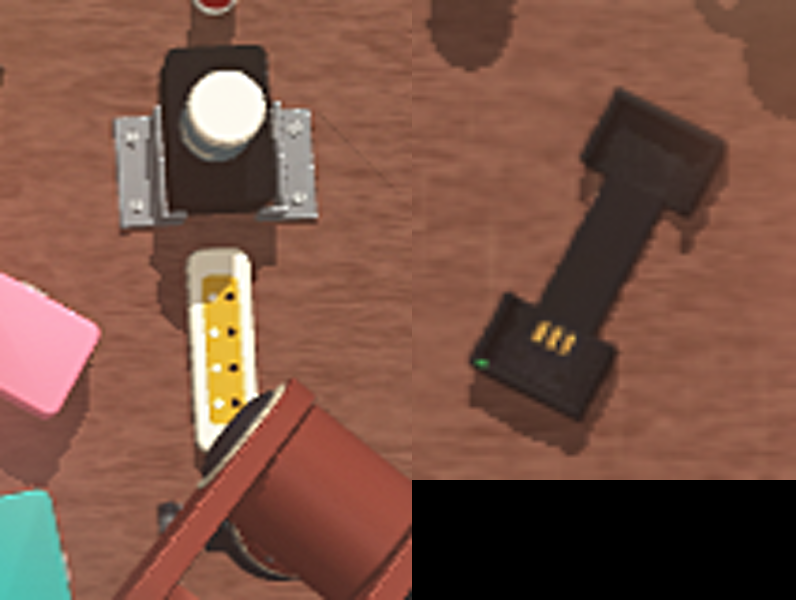

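The top view shows the counter free on the bench at (399,232), the case and jar in place in the holder, and the dock at (253,203). The camera has drifted about 2.5 mm between shots, so I'm using frame 0, which agreed with the grip. Next I'll regrip at the middle.

Call:
jog_arm([
  [-1, 0, 0, 0, 0, 0, 0.5],
  [-1, 0, 0, 0, 0, 0, 0.5],
  [-1, 0, 0, 0, 0, 0, 0.5],
  [-1, 0, 0, 0, 0, 0, 0.5],
  [-1, 0, 0, 0, 0, 0, 0.5],
  [-0.9, 0, 0, 0, 0, 0, 0.5],
  [-0.4, 0, 0, 0, 0, 0, 0.5],
  [0, 0, 0, 0, 0, 0, 0.5],
])

```text
t: 12.95
tool_pos: [0.5087, -0.2046, 0.0713]
tool_rot: [-0.072, 3.141, 0.0]
contact_force: [-0.4, 0.3, 0.2]
opening: 0.064
grip_force: 0.0
```

```bash
python3 -c "
from h import *
go(.506,-.2048,.000,92.6)"
```

```text
t 12.95 pos [ 0.5087 -0.2046  0.0713] turn units [0. 0. 0.] shift now-axes [ 0.13 -0.    3.57] target-axes [ 0.13 -0.    3.57] F [-0.4  0.3  0.2] open 0.064 grip 0.0
```

Call:
jog_arm([
  [0.1, 0, 1, 0, 0, 0, 0.5],
  [0, 0, 1, 0, 0, 0, 0.5],
  [0, 0, 0.9, 0, 0, 0, 0.4],
  [0, 0, 0.4, 0, 0, 0, 0.4],
  [0, 0, 0.2, 0, 0, 0, 0.2],
  [0, 0, 0, 0, 0, 0, 0],
  [0, 0, 0, 0, 0, 0, -0.3],
  [0, 0, 0, 0, 0, 0, -0.3],
], grip_force=40)

```text
t: 13.75
tool_pos: [0.5063, -0.2051, 0.0022]
tool_rot: [-0.07, 3.14, -0.001]
contact_force: [-0.1, 0.2, -1.5]
opening: 0.0419
grip_force: 43.9
```

Call:
jog_arm([
  [0, 0, 0, 0, 0, 0, -0.3],
  [0, 0, 0, 0, 0, 0, -0.3],
], grip_force=40)

```text
t: 13.95
tool_pos: [0.506, -0.2049, 0.0017]
tool_rot: [-0.071, 3.14, -0.001]
contact_force: [0.1, 0.4, -1.5]
opening: 0.0425
grip_force: 43.9
```

Call:
jog_arm([
  [0, 0, -0.3, 0, 0, 0, -0.3],
  [0, 0, -0.8, 0, 0, 0, -0.3],
  [0, 0, -1, 0, 0, 0, -0.3],
  [0, 0, -1, 0, 0, 0, -0.3],
  [0, 0, -1, 0, 0, 0, -0.3],
  [0, 0, -1, 0, 0, 0, -0.3],
  [0, 0, -1, 0, 0, 0, -0.3],
  [0, 0, -0.5, 0, 0, 0, -0.3],
])

```text
t: 14.75
tool_pos: [0.5071, -0.2055, 0.1371]
tool_rot: [-0.07, 3.136, -0.004]
contact_force: [0.4, -0.8, -0.6]
opening: 0.0417
grip_force: 44.0
```

```bash
python3 -c "
from h import *
go(.5774,.1775,.13,64.1)"
```

```text
t 14.75 pos [ 0.5071 -0.2055  0.1371] turn units [-0.002  0.006  0.633] shift now-axes [-4.37 18.98  0.32] target-axes [ 5.2  18.76  0.36] F [ 0.4 -0.8 -0.6] open 0.0417 grip 44.0
```

Call:
jog_arm([
  [-0.1, 0.6, 0, 0, 0, 0.12, -0.3],
  [-0.1, 0.8, 0, 0, 0, 0.16, -0.3],
  [0, 0.9, 0, 0, 0, 0.16, -0.3],
  [0.1, 0.9, 0, 0, 0, 0.16, -0.3],
  [0.3, 0.9, 0, 0, 0, 0.03, -0.3],
  [0.3, 0.9, 0, 0, 0, 0, -0.3],
  [0.3, 0.9, 0, 0, 0, 0, -0.3],
  [0.3, 0.9, 0, 0, 0, 0, -0.3],
])

```text
t: 15.55
tool_pos: [0.5258, -0.0652, 0.1337]
tool_rot: [0.701, 3.062, -0.0]
contact_force: [0.2, 0.1, -0.9]
opening: 0.0422
grip_force: 44.0
```

Call:
jog_arm([
  [0.3, 0.9, 0, 0, 0, 0, -0.3],
  [0.3, 0.9, 0, 0, 0, 0, -0.3],
  [0.3, 0.9, 0, 0, 0, 0, -0.3],
  [0.3, 0.9, 0, 0, 0, 0, -0.3],
  [0.3, 0.9, 0, 0, 0, 0, -0.3],
  [0.3, 0.9, 0, 0, 0, 0, -0.3],
  [0.3, 0.9, 0, 0, 0, 0, -0.3],
  [0.2, 0.6, 0, 0, 0, 0, -0.3],
])

```text
t: 16.35
tool_pos: [0.5444, 0.0794, 0.1337]
tool_rot: [0.7, 3.063, 0.0]
contact_force: [0.3, -0.4, -0.3]
opening: 0.042
grip_force: 43.9
```

```bash
python3 -c "
from h import *
go(.5774,.1775,.06,64.1)"
```

```text
t 16.35 pos [0.5444 0.0794 0.1337] turn units [0.    0.    0.004] shift now-axes [0.64 5.14 3.68] target-axes [0.66 5.14 3.68] F [ 0.3 -0.4 -0.3] open 0.042 grip 43.9
```

Call:
jog_arm([
  [0.1, 0.9, 0, 0, 0, 0, -0.3],
  [0.1, 0.9, 0.2, 0, 0, 0, -0.3],
  [0.1, 0.9, 0.5, 0, 0, 0, -0.3],
  [0.1, 0.9, 0.5, 0, 0, 0, -0.3],
  [0.1, 0.9, 0.7, 0, 0, 0, -0.3],
  [0.1, 0.6, 0.7, 0, 0, 0, -0.3],
  [0, 0, 0.5, 0, 0, 0, -0.3],
  [0, 0, 0.2, 0, 0, 0, -0.3],
])

```text
t: 17.15
tool_pos: [0.5769, 0.1751, 0.0655]
tool_rot: [-0.699, -3.06, 0.002]
contact_force: [-0.3, -0.2, -0.8]
opening: 0.0422
grip_force: 43.9
```

```bash
python3 -c "
from h import *
go(.5774,.1775,.010,64.1)
im,d=ctrl.get_image('side');im2,d=ctrl.get_image('top')
cv2.imwrite('pics/s5.png',np.hstack([cv2.resize(im[190:250,300:400],(500,300),interpolation=2),cv2.resize(im2[160:250,210:300],(300,300),interpolation=2)])[...,::-1])"
```

```text
t 17.15 pos [0.5769 0.1751 0.0655] turn units [-0.003 -0.003  0.003] shift now-axes [0.02 0.12 2.78] target-axes [0.03 0.12 2.78] F [-0.3 -0.2 -0.8] open 0.0422 grip 43.9
```

View pics/s5.png

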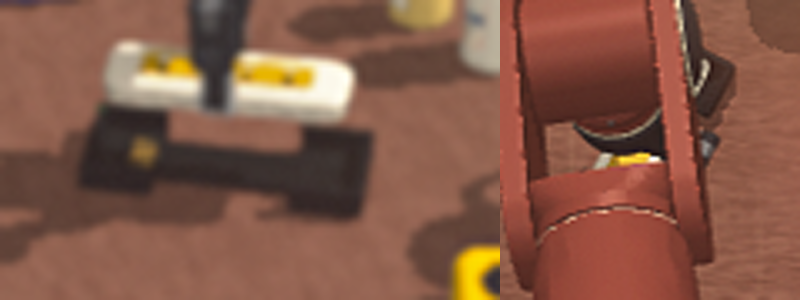

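The side view shows the counter face up and centred over the dock (counter at crop 105-355, dock at 80-372). I'll lower it slowly.

Call:
jog_arm([
  [0, 0.1, 0.5, 0, 0, 0, -0.3],
  [0, 0, 0.6, 0, 0, 0, -0.3],
  [0, 0, 0.5, 0, 0, 0, -0.3],
  [0, 0, 0.3, 0, 0, 0, -0.3],
  [0, 0, 0.2, 0, 0, 0, -0.3],
  [0, 0, 0.2, 0, 0, 0, -0.3],
  [0, 0, 0, 0, 0, 0, -0.3],
])

```text
t: 17.95
tool_pos: [0.5786, 0.1771, 0.0208]
tool_rot: [-0.701, -3.062, 0.0]
contact_force: [0.2, -0.1, -0.7]
opening: 0.0426
grip_force: 43.9
```

Call:
jog_arm([
  [0, 0, 0.2, 0, 0, 0, -0.3],
  [0, 0, 0.1, 0, 0, 0, -0.3],
  [0, 0, 0.1, 0, 0, 0, -0.3],
  [0, 0, 0, 0, 0, 0, -0.3],
])

```text
t: 18.35
tool_pos: [0.5786, 0.1771, 0.013]
tool_rot: [-0.701, -3.062, 0.0]
contact_force: [0.2, -0.2, -1.6]
opening: 0.0422
grip_force: 43.9
```

```bash
python3 -c "
from h import *
go(.5774,.1775,.010,64.1)"
```

```text
t 18.35 pos [0.5786 0.1771 0.013 ] turn units [-0.    -0.     0.003] shift now-axes [ 0.06 -0.01  0.15] target-axes [ 0.07 -0.01  0.15] F [ 0.2 -0.2 -1.6] open 0.0422 grip 43.9
```

Call:
jog_arm([
  [0, 0, 0.1, 0, 0, 0, -0.3],
  [0, 0, 0.05, 0, 0, 0, -0.3],
  [0, 0, 0, 0, 0, 0, -0.2],
  [0, 0, 0, 0, 0, 0, 0.2],
  [0, 0, 0, 0, 0, 0, 0.4],
  [0, 0, 0, 0, 0, 0, 0.4],
  [0, 0, 0, 0, 0, 0, 0.4],
])

```text
t: 19.05
tool_pos: [0.579, 0.1771, 0.0106]
tool_rot: [0.701, 3.062, 0.0]
contact_force: [0.6, 1.4, 0.2]
opening: 0.0596
grip_force: 0.0
```

Call:
jog_arm([
  [0, 0, -0.3, 0, 0, 0, 0.4],
  [0, 0, -0.8, 0, 0, 0, 0.4],
  [0, 0, -1, 0, 0, 0, 0.4],
  [0, 0, -1, 0, 0, 0, 0.4],
  [0, 0, -1, 0, 0, 0, 0.4],
  [1, 0, -0.5, 0, 0, 0, 0.4],
  [1, 0, 0, 0, 0, 0, 0.4],
  [1, 0, 0, 0, 0, 0, 0.4],
])

```text
t: 19.85
tool_pos: [0.5253, 0.2036, 0.1048]
tool_rot: [0.701, 3.059, 0.002]
contact_force: [0.2, 0.9, -0.6]
opening: 0.0597
grip_force: 0.0
```

Call:
jog_arm([
  [1, 0, -0.5, 0, 0, 0, 0.4],
  [1, 0.5, -0.5, 0, 0, 0, 0.4],
  [1, 1, -0.5, 0, 0, 0, 0.4],
  [1, 1, 0, 0, 0, 0, 0.4],
  [1, 1, 0, 0, 0, 0, 0.4],
  [1, 1, 0, 0, 0, 0, 0.4],
  [0, 1, 0, 0, 0, 0, 0.4],
  [0, 1, 0, 0, 0, 0, 0.4],
])

```text
t: 20.65
tool_pos: [0.4733, 0.3739, 0.1342]
tool_rot: [0.699, 3.061, 0.002]
contact_force: [0.1, -0.5, 0.4]
opening: 0.06
grip_force: 0.0
```

```bash
python3 - <<'E'
from h import *
go(.5774,.1775,.1,64.1)
im,d=ctrl.get_image('side');im2,d2=ctrl.get_image('top')
cv2.imwrite('pics/s6.png',np.hstack([cv2.resize(im[170:345,290:500],(420,350),interpolation=2),cv2.resize(im2[150:250,210:310],(350,350),interpolation=2)])[...,::-1])
hsv=cv2.cvtColor(im2,cv2.COLOR_RGB2HSV);H,S,V=hsv[...,0],hsv[...,1],hsv[...,2]
def rep(n,m,w,h):
    q=np.zeros_like(m);q[w[1]:w[3],w[0]:w[2]]=m[w[1]:w[3],w[0]:w[2]]
    k,l,st,_=cv2.connectedComponentsWithStats(q.astype(np.uint8));i=1+np.argmax(st[1:,4]);v,u=np.nonzero(l==i)
    r=cv2.minAreaRect(ray("top",np.c_[u,v],h)[:,:2].astype(np.float32));print(n,len(u),np.round(r[0],4),np.round(r[1],4),round(r[2],2),np.round(np.median(cloud("top",d2)[l==i][:,2]),4))
c=((S<90)&(V>120))|((H>18)&(H<35)&(S>100)&(V>90))
rep("counter",c,(222,160,290,245),.024);rep("dock",c|(V<75),(222,160,290,245),.02)
rep("case",V<60,(375,140,425,205),.046);rep("jar",(S<60)&(V>150),(385,150,415,190),.107)
E
```

```text
t 20.65 pos [0.4733 0.3739 0.1342] turn units [0.002 0.001 0.004] shift now-axes [-8.95 -6.59  1.71] target-axes [-8.97 -6.56  1.71] F [ 0.1 -0.5  0.4] open 0.06 grip 0.0
counter 905 [0.5801 0.1777] [0.0448 0.1437] 65.33 0.0232
dock 1374 [0.5798 0.1803] [0.0703 0.1735] 63.54 0.0214
case 794 [ 0.6572 -0.1941] [0.1167 0.0757] 3.72 0.0441
jar 315 [ 0.6574 -0.1916] [0.0476 0.0486] 46.22 0.1057
```

View pics/s6.png

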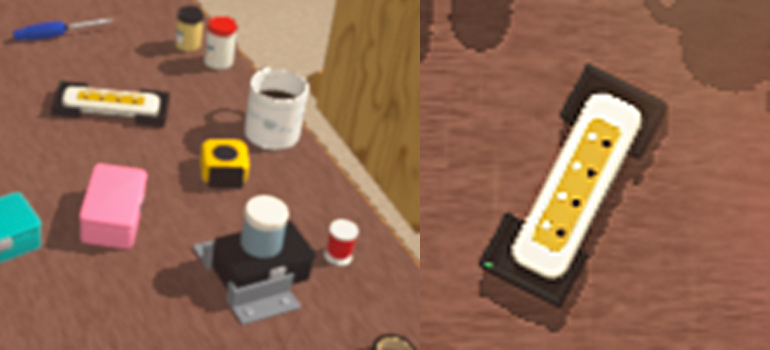

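The counter sits face up in both dock cups, about 2 to 3 mm off centre. The case and jar are standing in the holder and the other things haven't moved. Handing the job in.

```bash
python3 -c "
from station import ctrl
print(ctrl.finish_job())"
```

```text
the job is handed in; nothing more can be done
None
```

The job is handed in: the counter lies face up in the charging dock, about 3 mm off centre, the case is flat in its holder with the jar standing on it, and nothing else appears moved; the judge returned no verdict.

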